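# Feed one blank and set it against the locating pins

## Robot

A 6-joint arm with a two-finger parallel gripper is mounted at the origin on a cart in front of the work surface, level with it; the furniture and walls round the work are solid. World frame = base frame: x ahead of the robot, y to its left, z up, the work surface at z = 0. Lengths are in mm, angles in rad, forces in N, time in s.
With the tool pointing down it reaches from about 350 to 875 mm from the base axis. Payload 4.2 kg.
Tool frame: the origin (TCP) lies midway between the tips of the shut fingers; the grasp point (between the pads) lies 19 mm behind it; z points along the fingers, y is the line along which they close (so a half turn about z gives the same grasp; the last joint's range is limited). The gripper opens to 85 mm and grips with 20 to 120 N. Pads are 22 mm wide; open, the fingers measure 114 mm over their backs; the gripper's body (76 mm by 85 mm) begins 54 mm behind the grasp point. The pads swing forward as they close: fully open they stand 13 mm farther back than shut.
Start: joints at [1.414, 0.385, 0.008, 0, -1.194, -0.259], TCP at [252.418, 571.738, 231.312] pointing down, gripper open.
Joint ranges: [-3.14, 3.14], [-1.21, 2.06], [-1.07, 1.41], [-3.16, 2.05], [-2.99, -0.16], [-3.1, 3.1]. Speed limits (rad/s): [2.79, 2.79, 3.14, 3.14, 3.14, 3.14].

## Interface

Orientations are given as a unit quaternion [x, y, z, w].
In Python, from bench import arm gives the robot as it stands.
- The arm moves only by the tool send_rows, never from a script. Its argument "targets" is a list of rows, each an object of numbers: "gripper": the gripper command: -1 is fully open, 1 is shut, values between are in proportion; "x", "y", "z": the shift along the tool's x, y, z in cm; "ax", "ay", "az": the turn, a rotation vector about the tool's x, y, z in degrees. A call has 1 to 5 rows; each row shifts and turns the commanded pose from where the row before left it, along the tool's axes as they then stand; what a row does not reach is not made up. A row lasts 1/12 s, in which the tool goes at most 41.7 mm and 7.16 degrees, less where a joint would pass 70% of its speed; a pose out of reach is approached as far as the arm can. A call is refused whole if a number of a shift passes 4.17 or a number of a turn 7.16, either way. A call with a gripper value outside its range is refused whole. The fingers move at their own pace and stop on an object; the grip force is fixed at half the most. Time passes only in rows, so rows that do not move let the fingers close. It gives the time, the measured TCP pose, the force, the opening and the grip force at its end, in the units of the state.
- arm.read_state(): the state, without advancing time (a new reading comes with each control period).
- arm.get_image(name): name is "side" or "top" or "wrist"; returns (picture, depth): 384x512x3 uint8, red, green, blue; 384x512 float32, mm along the optical axis (not along the pixel's ray), 0 where there is no reading.
- arm.camera_model(name): a dict with "fx", "fy", "cx", "cy" (pixels), "cam_to_world" (4x4, takes a point from camera to world coordinates). Camera axes: x right, y down, z forward; pixel columns grow to the right and rows downward; lengths in mm; the calibration is good to about 2 mm. The wrist camera is an equidistant fisheye: a pixel r from the principal point sees the ray r / f radians off the axis. A picture is of the moment at which its call begins: read the wrist's pose just before it. camera_model takes no time and is no camera call; for the wrist camera it gives the pose at the moment of the call.
- arm.job_done(): hands the job in; it is judged then, once.
Trained networks look in the newest picture that a camera, given by its name, has taken for a name from the list of things; names that differ only in an ending like _2 or _b are one class to them, and where a whole thing is asked for, a point or a joint stands for the part that bears it (a point fixed in the world has none). Each returns a list of dicts, best first, with "score" (0 to 1); they miss things now and then, are a little off and sometimes report something else, mostly with a low value. They report only what shows in the picture. A call takes as long as a camera call. They do not tell look-alikes from the thing itself.
- arm.boxes_of(camera, thing): "rect" ([left, top, width, height] in pixels, round what is visible of it).
The state is a dict: "clock": time; "joints": joint angles; "joint_vel": joint speeds; "joint_efforts": joint torques, N m; "position": TCP position; "ee_rot": TCP orientation; "contact_force": force on the tool from outside, world axes, zero at the start; "wrist_torque": the same for the moment, N m; "gripper_width": finger opening in mm; "grasp_force": force on a finger pad.
Only numpy, scipy, OpenCV 4.12 (cv2) and the standard library are available. Lean on these libraries where they do the work, as an engineer would, in place of code of your own. Each camera call takes 0.05 s, during which the arm holds its last target. There are 200 camera calls.

## Task

Feed one aluminium blank with the magazine feeder: swing its red-handled lever all the way to the front stop, then let it spring fully home so that the stack drops. Take the blank that came out and lay it flat on the locating plate, its long side touching the two pins and its end touching the third, and let go of it. Feed only that one blank, and leave the other things on the bench where they are.

Things in the scene. Friction and masses are not known exactly. Their poses are not given: they have to be found in the camera images.
- feeder: Hand-lever magazine feeder, screwed down: blue base (x -172 to 40, y -33 to 92, 10 mm high), aluminium bed with its top at z = 30, four upright steel angles holding a stack of aluminium blanks, behind them a steel slide (pusher) under a lever. Origin: underside, below the stack's centre. x: the way a blank is pushed out; y: level, left of x; z up. Slide guides (top z 47) run back to x = -163.
- magazine (a point): Centre of the open top of the feeder's magazine (feeder x = 0, y = 0, z = 94 mm); axes as the feeder's. Outside, the magazine measures x -36 to +36 and y -28 to +28 mm. It holds four blanks, one on another on the bed, long sides along x. A blank leaves at the bottom, towards +x.
- lever (a joint): The advance lever, a flat steel bar at feeder z = 47 to 54 mm that swings level about an upright pivot. 0 = home, 1.4 rad = front stop; it grows counter-clockwise from above, the handle moving along the feeder's +x. It drives the pusher 73 mm, which brings the bottom blank out to point ledge. A spring returns it when let go (1.3 N at the handle at home, 5 N at the stop); then the stack drops 14 mm.
- lever_handle (a point): Centre of the lever's upright red handle, a round grip 18 mm in diameter and 50 mm tall (feeder z = 58 to 108 mm, this point at 83), free all round; moves with the lever, 135 mm from the pivot axis.
- lever_pivot (a point): Point on the lever's upright pivot axis, level with point lever_handle; fixed on the feeder at x = -88, y = +65 mm.
- ledge (a point): Where the centre of a blank lies after a full stroke (feeder x = 69, y = 0, z = 37 mm), its long side along x. Axes as the feeder's. It rests there on a tongue 24 mm wide, narrower than the blank, so that fingers can pass down either side of it to the worktop; the tongue (top z = 30) runs from x = 39 to 115 and ends in a lip 5 mm high.
- blank1_center (a point): Centre of the bottom blank of the stack, the one to be fed: bare aluminium block 34x60x14 mm, 80 g. Its axes: x along the 34 mm, y along the 60 mm, z along the 14 mm. In the magazine its long side lies along the feeder's x.
- blank2_center (a point): Centre of the second blank from the bottom, same block.
- blank3_center (a point): Centre of the third blank, same block.
- blank4_center (a point): Centre of the top blank, same block.
- plate: Locating plate for marking the blanks, screwed down to the worktop: dark steel plate 112 (x) x 132 (y) x 12 mm, origin at the centre of its underside. Three steel dowel pins, 6 mm in diameter, stand 8 mm above its top: two on the +x side (x = 20, y = +23 and -23 mm, a finger fits between them) and one on the -y side (x = 0, y = -33). The other two sides are open.
- seat (a point): Centre, half-way up, of a blank that lies flat on the plate with a long side (60 mm, along y) touching both pins at +x and an end touching the pin at -y: plate x = 0, y = 0, z = 19 mm. Axes as the plate's.
- ball_bearing: Bystander: steel ball bearing lying flat, 38 mm across and 11 high, sizes in mm; origin at the centre of its underside.
- star_knob: Bystander: black star knob, 29 mm across, stud up, height 32 mm; origin at the centre of its underside.
- dc_motor_1: Bystander: small grey DC motor on its side, 85x45x45 mm; origin at the centre of its underside.
- tap_wrench: Bystander: tap wrench, black round body with a steel cross bar, 57x83x17 mm; origin at the centre of its underside.
- pocket_tape: Bystander: black and yellow pocket tape measure, 28x50x41 mm; origin at the centre of its underside.
- needle_file: Bystander: needle file with black handle, 140x11x11 mm; origin at the centre of its underside.
- relay_box_2: Bystander: small green and white carton, 34x50x19 mm; origin at the centre of its underside.
There are look-alikes about, which are no part of the job. What is shaped like the part that bears blank4_center but brown or turquoise is not meant.

How it is judged (in metres and radians):
On the way, in this order (a step that is already met when the one before it is completed fails the run):
1. the lever is at its front stop and the bottom blank is out on the tongue (value of joint lever above 1.35 rad and x of blank1_center in the frame of feeder between 0.063 and 0.085 m), for 0.05 s.
2. the lever is home again and the stack has dropped by one blank (value of joint lever below 0.04 rad and x of blank2_center in the frame of feeder between -0.006 and 0.006 m and y of blank2_center in the frame of feeder between -0.006 and 0.006 m and z of blank2_center in the frame of feeder between 0.034 and 0.04 m and x of blank3_center in the frame of feeder between -0.006 and 0.006 m and y of blank3_center in the frame of feeder between -0.006 and 0.006 m and z of blank3_center in the frame of feeder between 0.048 and 0.054 m and x of blank4_center in the frame of feeder between -0.006 and 0.006 m and y of blank4_center in the frame of feeder between -0.006 and 0.006 m and z of blank4_center in the frame of feeder between 0.062 and 0.068 m), for 0.2 s.
At the end, for the whole second after the job is handed in: The fed blank lies flat on the plate, released and at rest, touching or within 2.5 mm of the pins on both sides and within 0.05 rad of square; the lever is home (below 0.04 rad); the other three blanks are stacked in the magazine, the lowest on the bed (all of step 2 and x of blank1_center in the frame of seat between -0.0025 and 0.0015 m and y of blank1_center in the frame of seat between -0.0015 and 0.0025 m and z of blank1_center in the frame of seat between -0.002 and 0.002 m and angle between the y axis of blank1_center and the y axis of seat, either way round below 0.05 rad and angle between blank1_center's own z axis and vertical below 0.05 rad).
It fails at once if a second blank is fed (x of blank2_center in the frame of feeder above 0.02 m).
It fails at once if a bystander is moved by more than 30 mm (distance of any of ball_bearing, star_knob, dc_motor_1, tap_wrench, pocket_tape, needle_file, relay_box_2 from where it was at the start of the episode above 0.03 m).
It also fails if it takes over 61 s, if anything falls off the work surface, if the arm or the gripper's body presses on something with over 40 N, if the wrist force passes 120 N, or if a joint passes its speed limit or range.

## Working session

There is one attempt and no reset: what is moved stays moved. The work goes in short steps, Python scripts to look and compute and a tool call to move; the robot and the scene stay as the last step left them, time stands still between calls to the robot, and variables do not carry over. Pictures are saved under pics/ and viewed, at most 10 in all, crops included, and the job is handed in when it is done.

Besides the shell and the picture viewer there is one more tool, called after "Emit:" by a JSON object that holds its "fn" and its "kwargs". send_rows: Moves the arm, as the interface text tells. Its arguments: {"type":"object","properties":{"targets":{"type":"array"}},"required":["targets"]}

```bash
mkdir -p pics
cat > h.py <<'E'
import numpy as np,cv2
from bench import arm
from scipy.spatial.transform import Rotation as R
def snap(c,fn=None):
    im,d=arm.get_image(c); m=arm.camera_model(c)
    if fn: cv2.imwrite('pics/'+fn,im[:,:,::-1])
    return im,d,m
def cloud(d,m):
    v,u=np.mgrid[:384,:512]
    p=np.stack([(u-m['cx'])/m['fx']*d,(v-m['cy'])/m['fy']*d,d,np.ones_like(d)],-1)
    return (p@np.array(m['cam_to_world']).T)[...,:3]
E
python3 - <<'E'
from h import *
s=arm.read_state();print(s)
ims=[]
for c in ['top','side']:
    im,d,m=snap(c,c+'0.png');P=cloud(d,m);np.save(c+'P.npy',P);np.save(c+'I.npy',im)
    print(c,np.round(m['cam_to_world'],2).tolist(),m['fx'])
    for t in ['feeder','lever','lever_handle','plate','blank4_center']:
        for b in arm.boxes_of(c,t)[:3]:
            x,y,w,h=b['rect'];q=P[int(y+h/2),int(x+w/2)]
            print(t,round(b['score'],2),np.round(b['rect']),np.round(q))
E
```

```text
{'clock': 0.0, 'joints': array([ 1.41360265e+00,  3.85550629e-01,  6.64542163e-03, -5.14131396e-04,
       -1.19398142e+00, -2.58573979e-01]), 'joint_vel': array([-0.00015977, -0.00133503,  0.00260906,  0.00021986, -0.00064236,
        0.00072067]), 'joint_efforts': array([ 3.48716694e-04, -3.92285764e+01,  1.88400668e+01,  4.18642983e+00,
       -4.64488970e-03,  4.66779895e-06]), 'position': array([252.19206745, 571.23383222, 230.23057256]), 'ee_rot': array([ 9.78449721e-01, -2.06482433e-01, -1.85668261e-04,  1.05591446e-03]), 'contact_force': array([ 0.35953875,  0.46212399, -0.4051481 ]), 'wrist_torque': array([-0.0125596 ,  0.03859755, -0.0161667 ]), 'grasp_force': 0.0, 'gripper_width': 85.45887378227906}
top [[-0.04, -0.98, 0.21, 338.04], [-1.0, 0.04, -0.01, -67.2], [-0.0, -0.21, -0.98, 1210.79], [0.0, 0.0, 0.0, 1.0]] 369.1736215161655
feeder 0.66 [135. 174. 111.  41.] [599. 147.  29.]
lever 0.92 [141. 177.  53.  24.] [617. 220.  52.]
lever 0.24 [136. 176. 110.  37.] [600. 144.  24.]
lever_handle 0.91 [141. 179.  55.  21.] [617. 213.  53.]
plate 0.63 [293. 193.  46.  45.] [ 515
[... 178 characters left out ...]
12.]
blank4_center 0.65 [157. 241.  20.  18.] [422. 224.  12.]
side [[0.85, -0.25, 0.45, -131.72], [-0.52, -0.39, 0.76, -1233.75], [-0.02, -0.89, -0.46, 790.31], [0.0, 0.0, 0.0, 1.0]] 402.97461795726014
feeder 0.94 [226. 153.  42.  52.] [557.  55.  87.]
lever 0.68 [228. 155.  31.  23.] [694. 347.   3.]
lever_handle 0.59 [227. 158.  42.  48.] [560.  55.  78.]
lever_handle 0.53 [225. 154.  33.  22.] [694. 368.   0.]
plate 0.65 [257. 225.  47.  27.] [ 497. -278.   15.]
plate 0.63 [225. 152.  45.  53.] [565.  70.  84.]
blank4_center 0.63 [195. 187.  12.   8.] [413. 202.  15.]
blank4_center 0.54 [262. 210.   9.  10.] [ 541. -114.   13.]
blank4_center 0.46 [294. 211.  13.  11.] [ 639. -197.   15.]
```

Run:
```python
from h import *
im=cv2.imread('pics/top0.png')[150:280,110:360];a=cv2.resize(im,None,fx=3.2,fy=3.2,interpolation=cv2.INTER_CUBIC)
cv2.imwrite('pics/a.png',a[:600,:800])
im=cv2.imread('pics/side0.png')[135:265,180:330];cv2.imwrite('pics/b.png',cv2.resize(im,None,fx=4.6,fy=4.6,interpolation=cv2.INTER_CUBIC)[:600,:800])
I=np.load('topI.npy').astype(int);P=np.load('topP.npy')
# masks
r,g,b=I[...,0],I[...,1],I[...,2]
def rect(M,n):
    q=P[M];print(n,len(q),np.round(np.median(q,0)))
    if len(q)>3: print(cv2.minAreaRect(q[:,:2].astype(np.float32)))
Z=P[...,2]
red=(r>120)&(g<80)&(b<80)&(Z>40);rect(red,'red')
v,u=np.mgrid[:384,:512]
fe=(u>130)&(u<250)&(v>170)&(v<222)
rect(fe&(Z>78)&~red,'mag')
rect(fe&(Z>5),'feeder')
pl=(u>285)&(u<345)&(v>188)&(v<243)&(Z>7)&(Z<25);rect(pl,'plate')
```

```text
red 134 [ 470. -858.   51.]
((523.5396728515625, -342.5191650390625), (341.1275939941406, 1217.047119140625), 9.572647094726562)
mag 384 [561.  78.  86.]
((516.4217529296875, 69.85639953613281), (427.62744140625, 139.8310089111328), 55.64313888549805)
feeder 2689 [585. 133.  39.]
((561.7076416015625, 107.152099609375), (502.39154052734375, 263.2605285644531), 65.59175872802734)
plate 1329 [ 512. -264.   12.]
((512.5463256835938, -264.39556884765625), (112.18435668945312, 132.48379516601562), 17.751008987426758)
```

View pics/a.png

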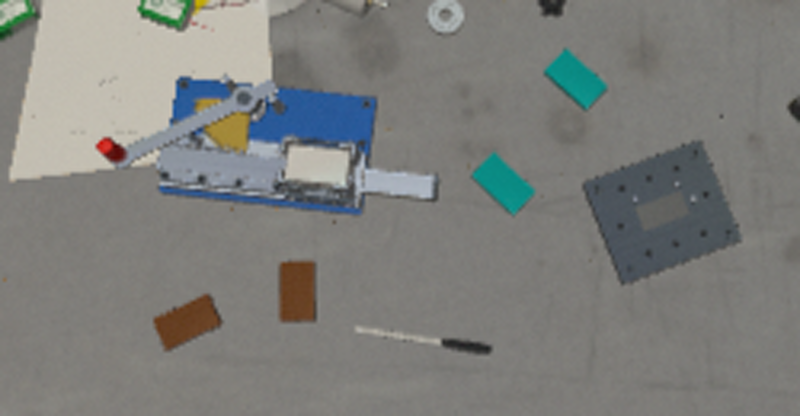

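View pics/b.png

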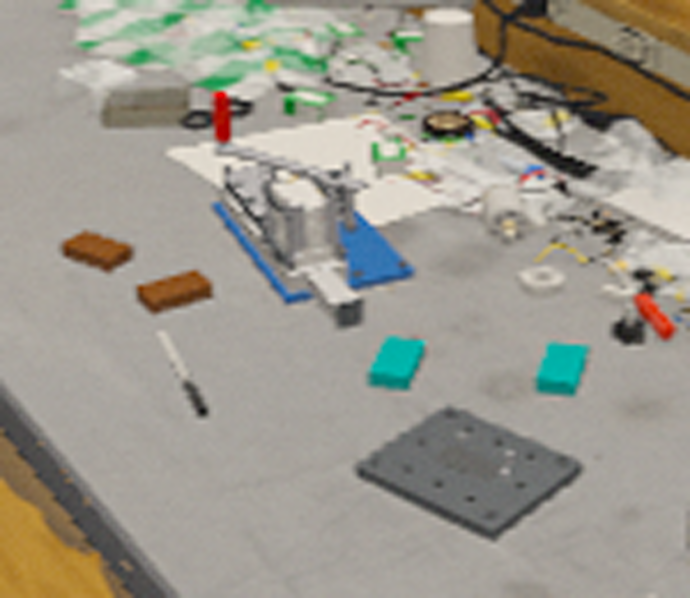

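The top view shows the feeder at crop (160–377, 78–213): red handle (110,150), pivot (243,97), magazine (318,168), tongue end (437,187). The plate is at (662,212), with pins at (638,198), (677,184) and (695,198). Feeder +x therefore runs to image right (about world −y), and the plate's yaw is about +18°.

Run:
```python
from h import *
I=np.load('topI.npy').astype(int);P=np.load('topP.npy')
r,g,b=I[...,0],I[...,1],I[...,2];Z=P[...,2]
v,u=np.mgrid[:384,:512]
fe=(u>130)&(u<250)&(v>170)&(v<222)
def rect(M,n):
    q=P[M];print(n,len(q),np.round(np.median(q,0),1),cv2.minAreaRect(q[:,:2].astype(np.float32)))
blue=fe&(b>r+50)&(b>g+20)&(Z>4)&(Z<16);rect(blue,'blue')
q=P[blue]
red=fe&(r>110)&(g<80)&(b<80);rect(red,'red');print(np.round(P[red]))
top=fe&(Z>78)&(Z<100)&(u>190)&(u<228);rect(top,'mag')
tg=(u>222)&(u<250)&(v>198)&(v<216)&(Z>22)&(Z<40);rect(tg,'tongue')
bx=cv2.boxPoints(cv2.minAreaRect(q[:,:2].astype(np.float32)));print(bx)
```

```text
blue 716 [627.3 106.4   9.4] ((600.8634643554688, 139.52618408203125), (211.66539001464844, 123.63175964355469), 81.14947509765625)
red 18 [585.5 277.5 107.8] ((585.7708129882812, 276.9140319824219), (12.036778450012207, 12.34528636932373), 44.270179748535156)
[[592. 280. 107.]
 [591. 276. 109.]
 [592. 274. 103.]
 [588. 282. 108.]
 [588. 279. 107.]
 [588. 276. 108.]
 [588. 273. 108.]
 [585. 285. 108.]
 [586. 283. 104.]
 [586. 280. 104.]
 [585. 276. 108.]
 [585. 273. 107.]
 [582. 282. 109.]
 [582. 280. 105.]
 [582. 276. 108.]
 [582. 273. 109.]
 [579. 278. 109.]
 [579. 277. 106.]]
mag 333 [561.1  77.8  85.5] ((561.2952880859375, 78.01669311523438), (71.19684600830078, 54.14635467529297), 81.36226654052734)
tongue 186 [549.3   3.7  29.3] ((552.354248046875, 3.6114730834960938), (81.87084197998047, 34.43269729614258), 75.09680938720703)
[[523.5005    44.464447]
 [645.66016   25.44281 ]
 [678.22644  234.58792 ]
 [556.0668   253.60956 ]]
```

```bash
cat >> h.py <<'E'
def yaw(s): 
    x=R.from_quat(s['ee_rot']).as_matrix()[:,0]; return np.degrees(np.arctan2(x[1],x[0]))
def plan(wps,start=None):
    """wps: (x,y,z,theta,n,grip); prints tool-frame rows (cm,deg) from the start (measured if None)"""
    s=arm.read_state(); c=np.array(start if start else [*s['position'],yaw(s)],float)
    for w in wps:
        t=np.array(w[:4],float); n=w[4]; c0=c.copy()
        for k in range(1,n+1):
            g=c0+(t-c0)*k/n; d=g-c; th=np.radians(c[3])
            x=round((d[0]*np.cos(th)+d[1]*np.sin(th))/10,2); y=round((d[0]*np.sin(th)-d[1]*np.cos(th))/10,2)
            z=round(-d[2]/10,2); az=round(-d[3],1)
            print({"gripper":w[5],"x":x,"y":y,"z":z,"az":az})
            c+= [10*(x*np.cos(th)+y*np.sin(th)),10*(x*np.sin(th)-y*np.cos(th)),-10*z,-az]
    print('end',np.round(c,1))
O=np.array([561.4,78.4]);FA=np.radians(-98.85)
fx=np.array([np.cos(FA),np.sin(FA)]);fy=np.array([-fx[1],fx[0]])
def F(x,y): return O+x*fx+y*fy
PIV=F(-88,65)
E
python3 - <<'E'
from h import *
print(PIV,F(75,0))
plan([(586,277,180,-66.3,12,0),(586,277,72,-66.3,3,0)])
E
```

```text
[639.16478144 155.35218494] [549.86138726   4.29291251]
{'gripper': 0, 'x': np.float64(3.54), 'y': np.float64(1.12), 'z': np.float64(0.43), 'az': np.float64(3.5)}
{'gripper': 0, 'x': np.float64(3.59), 'y': np.float64(0.91), 'z': np.float64(0.43), 'az': np.float64(3.6)}
{'gripper': 0, 'x': np.float64(3.65), 'y': np.float64(0.68), 'z': np.float64(0.42), 'az': np.float64(3.5)}
{'gripper': 0, 'x': np.float64(3.68), 'y': np.float64(0.45), 'z': np.float64(0.43), 'az': np.float64(3.6)}
{'gripper': 0, 'x': np.float64(3.7), 'y': np.float64(0.22), 'z': np.float64(0.43), 'az': np.float64(3.5)}
{'gripper': 0, 'x': np.float64(3.71), 'y': np.float64(0.0), 'z': np.float64(0.43), 'az': np.float64(3.5)}
{'gripper': 0, 'x': np.float64(3.71), 'y': np.float64(-0.23), 'z': np.float64(0.42), 'az': np.float64(3.6)}
{'gripper': 0, 'x': np.float64(3.68), 'y': np.float64(-0.46), 'z': np.float64(0.43), 'az': np.float64(3.5)}
{'gripper': 0, 'x': np.float64(3.64), 'y': np.float64(-0.69), 'z': np.float64(0.43), 'az': np.float64(3.6)}
{'gripper': 0, 'x': np.float64(3.6), 'y': np.float64(-0.91), 'z': np.float64(0.43), 'az': np.float64(3.5)}
{'gripper': 0, 'x': np.float64(3.53), 'y': np.float64(-1.14), 'z': np.float64(0.42), 'az': np.float64(3.5)}
{'gripper': 0, 'x': np.float64(3.46), 'y': np.float64(-1.34), 'z': np.float64(0.43), 'az': np.float64(3.6)}
{'gripper': 0, 'x': np.float64(-0.0), 'y': np.float64(-0.0), 'z': np.float64(3.6), 'az': np.float64(-0.0)}
{'gripper': 0, 'x': np.float64(-0.0), 'y': np.float64(-0.0), 'z': np.float64(3.6), 'az': np.float64(-0.0)}
{'gripper': 0, 'x': np.float64(-0.0), 'y': np.float64(-0.0), 'z': np.float64(3.6), 'az': np.float64(-0.0)}
end [586.  277.   72.  -66.3]
```

Emit:
{"fn": "send_rows", "kwargs": {"targets": [{"gripper": 0,"x": 3.54,"y": 1.12,"z": 0.43,"az": 3.5},{"gripper": 0,"x": 3.59,"y": 0.91,"z": 0.43,"az": 3.6},{"gripper": 0,"x": 3.65,"y": 0.68,"z": 0.42,"az": 3.5},{"gripper": 0,"x": 3.68,"y": 0.45,"z": 0.43,"az": 3.6},{"gripper": 0,"x": 3.7,"y": 0.22,"z": 0.43,"az": 3.5}]}}

```text
$.targets[0]: bad value
```

Emit:
{"fn": "send_rows", "kwargs": {"targets": [{"gripper": 0,"x": 3.71,"y": 0,"z": 0.43,"az": 3.5},{"gripper": 0,"x": 3.71,"y": -0.23,"z": 0.42,"az": 3.6},{"gripper": 0,"x": 3.68,"y": -0.46,"z": 0.43,"az": 3.5},{"gripper": 0,"x": 3.64,"y": -0.69,"z": 0.43,"az": 3.6},{"gripper": 0,"x": 3.6,"y": -0.91,"z": 0.43,"az": 3.5}]}}

```text
$.targets[0]: bad value
```

Emit:
{"fn": "send_rows", "kwargs": {"targets": [{"gripper": 0,"x": 3.53,"y": -1.14,"z": 0.42,"az": 3.5},{"gripper": 0,"x": 3.46,"y": -1.34,"z": 0.43,"az": 3.6},{"gripper": 0},{"gripper": 0},{"gripper": 0}]}}

```text
$.targets[0]: bad value
```

Run:
```python
from h import *
s=arm.read_state();print(s['clock'],s['position'],yaw(s),s['gripper_width'],s['joints'])
snap('wrist','w1.png')
print(np.round(arm.camera_model('wrist')['cam_to_world'],2))
```

```text
0.6 [252.40857848 571.7181287  231.32665576] -23.82476524698136 85.52443541297278 [ 1.41360074e+00  3.84649212e-01  7.86641671e-03 -1.97493157e-05
 -1.19400454e+00 -2.58617742e-01]
[[-4.0000e-01 -8.8000e-01 -2.5000e-01  3.1768e+02]
 [-9.2000e-01  3.9000e-01  1.1000e-01  5.4363e+02]
 [ 0.0000e+00  2.8000e-01 -9.6000e-01  3.7453e+02]
 [ 0.0000e+00  0.0000e+00  0.0000e+00  1.0000e+00]]
```

View pics/w1.png

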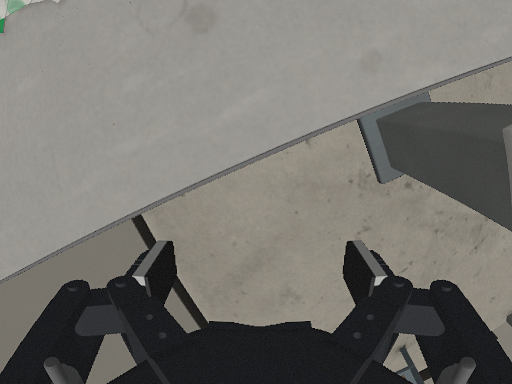

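The arm hasn't moved: the wrist picture shows only bench edge and open fingers (pads at (160,270) and (360,270)). The rows were refused, so I'll send every key.

Emit:
{"fn": "send_rows", "kwargs": {"targets": [{"gripper": 0,"x": 3.54,"y": 1.12,"z": 0.43,"ax": 0,"ay": 0,"az": 3.5},{"gripper": 0,"x": 3.59,"y": 0.91,"z": 0.43,"ax": 0,"ay": 0,"az": 3.6},{"gripper": 0,"x": 3.65,"y": 0.68,"z": 0.42,"ax": 0,"ay": 0,"az": 3.5},{"gripper": 0,"x": 3.68,"y": 0.45,"z": 0.43,"ax": 0,"ay": 0,"az": 3.6},{"gripper": 0,"x": 3.7,"y": 0.22,"z": 0.43,"ax": 0,"ay": 0,"az": 3.5}]}}

```text
clock: 1.07
position: [392.4, 447.9, 209.9]
ee_rot: [0.935, -0.356, 0.0, -0.0]
contact_force: [1.4, 0.1, 0.8]
gripper_width: 42.4
grasp_force: 0.0
```

Emit:
{"fn": "send_rows", "kwargs": {"targets": [{"gripper": 0,"x": 3.71,"y": 0,"z": 0.43,"ax": 0,"ay": 0,"az": 3.5},{"gripper": 0,"x": 3.71,"y": -0.23,"z": 0.42,"ax": 0,"ay": 0,"az": 3.6},{"gripper": 0,"x": 3.68,"y": -0.46,"z": 0.43,"ax": 0,"ay": 0,"az": 3.5},{"gripper": 0,"x": 3.64,"y": -0.69,"z": 0.43,"ax": 0,"ay": 0,"az": 3.6},{"gripper": 0,"x": 3.6,"y": -0.91,"z": 0.43,"ax": 0,"ay": 0,"az": 3.5}]}}

```text
clock: 1.48
position: [531.6, 324.8, 188.6]
ee_rot: [0.869, -0.495, 0.0, -0.0]
contact_force: [0.1, 0.9, 0.3]
gripper_width: 42.5
grasp_force: 0.0
```

Emit:
{"fn": "send_rows", "kwargs": {"targets": [{"gripper": 0,"x": 3.53,"y": -1.14,"z": 0.42,"ax": 0,"ay": 0,"az": 3.5},{"gripper": 0,"x": 3.46,"y": -1.34,"z": 0.43,"ax": 0,"ay": 0,"az": 3.6},{"gripper": 0,"x": 0,"y": 0,"z": 0,"ax": 0,"ay": 0,"az": 0},{"gripper": 0,"x": 0,"y": 0,"z": 0,"ax": 0,"ay": 0,"az": 0}]}}

```text
clock: 1.82
position: [587.1, 275.1, 179.1]
ee_rot: [0.836, -0.548, -0.0, 0.001]
contact_force: [0.9, 1.5, 0.2]
gripper_width: 42.7
grasp_force: 0.0
```

Run:
```python
from h import *
s=arm.read_state();print(s['clock'],s['position'],yaw(s),s['gripper_width'],s['joints'])
snap('wrist','w2.png')
```

```text
1.8167 [587.11200837 275.11143999 179.11724813] -66.52404046470564 42.68317454210447 [ 6.87180730e-01  4.62179784e-01 -3.49372826e-03 -1.16129889e-04
 -1.10642545e+00 -2.77396028e-01]
```

View pics/w2.png

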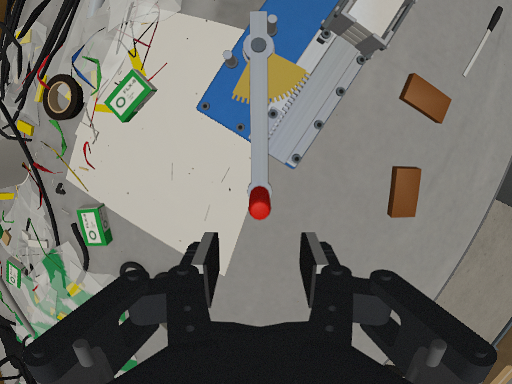

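The handle top is at (260,203), with the fingers symmetric about column 258 and the lever straight up the image. The alignment looks right, so next I'll check the handle position by ray.

```bash
cat >> h.py <<'E'
def wray(u,v,z,m):
    dx,dy=u-m['cx'],v-m['cy'];r=np.hypot(dx,dy);a=r/m['fx']
    d=np.array([np.sin(a)*dx/r,np.sin(a)*dy/r,np.cos(a)]);T=np.array(m['cam_to_world']);w=T[:3,:3]@d
    return T[:3,3]+w*(z-T[2,3])/w[2]
E
python3 - <<'E'
from h import *
m=arm.camera_model('wrist');I=cv2.imread('pics/w2.png').astype(int)
red=(I[...,2]>110)&(I[...,1]<90)&(I[...,0]<90);red[:185]=0;red[225:]=0;red[:,:240]=0;red[:,285:]=0
v,u=np.nonzero(red);print(u.mean(),v.mean(),u.min(),u.max(),v.min(),v.max())
for z in(108,83): print(wray(u.mean(),v.mean(),z,m))
print(wray(260,201,108,m)); print('pivot',wray(259,45,55,m),PIV)
h=np.array([586,276.]);th0=np.degrees(np.arctan2(*(h-PIV)[::-1]));r=np.hypot(*(h-PIV));print(th0,r)
w=[(586,276,72,-66.5,3,0),(586,276,72,-66.5,2,.38)]
for i in range(1,16):
    a=th0+i*84/15; p=PIV+135*np.array([np.cos(np.radians(a)),np.sin(np.radians(a))])
    w.append((*p,72,a-180,1,.38))
plan(w)
E
```

```text
259.0 208.4579945799458 248 270 186 219
[586.11591489 279.37830304 108.        ]
[582.68071471 287.1889568   83.        ]
[587.81629016 273.60988661 108.        ]
pivot [639.65839342 157.14634863  55.        ] [639.16478144 155.35218494]
113.78121426609967 131.8422893575593
{'gripper': 0, 'x': np.float64(0.0), 'y': np.float64(0.01), 'z': np.float64(3.59), 'az': np.float64(0.0)}
{'gripper': 0, 'x': np.float64(0.01), 'y': np.float64(0.02), 'z': np.float64(3.58), 'az': np.float64(0.1)}
{'gripper': 0, 'x': np.float64(0.0), 'y': np.float64(0.01), 'z': np.float64(3.59), 'az': np.float64(-0.0)}
{'gripper': 0.38, 'x': np.float64(0.0), 'y': np.float64(0.0), 'z': np.float64(-0.0), 'az': np.float64(-0.0)}
{'gripper': 0.38, 'x': np.float64(0.0), 'y': np.float64(0.0), 'z': np.float64(-0.0), 'az': np.float64(-0.0)}
{'gripper': 0.38, 'x': np.float64(-0.24), 'y': np.float64(1.32), 'z': np.float64(-0.0), 'az': np.float64(-5.9)}
{'gripper': 0.38, 'x': np.float64(0.06), 'y': np.float64(1.32), 'z': np.float64(-0.0), 'az': np.float64(-5.6)}
{'gripper': 0.38, 'x': np.float64(0.06), 'y': np.float64(1.31), 
[... 708 characters left out ...]
.6)}
{'gripper': 0.38, 'x': np.float64(0.06), 'y': np.float64(1.32), 'z': np.float64(-0.0), 'az': np.float64(-5.6)}
{'gripper': 0.38, 'x': np.float64(0.07), 'y': np.float64(1.31), 'z': np.float64(-0.0), 'az': np.float64(-5.6)}
{'gripper': 0.38, 'x': np.float64(0.06), 'y': np.float64(1.32), 'z': np.float64(-0.0), 'az': np.float64(-5.6)}
{'gripper': 0.38, 'x': np.float64(0.06), 'y': np.float64(1.32), 'z': np.float64(-0.0), 'az': np.float64(-5.6)}
{'gripper': 0.38, 'x': np.float64(0.07), 'y': np.float64(1.32), 'z': np.float64(-0.0), 'az': np.float64(-5.6)}
{'gripper': 0.38, 'x': np.float64(0.06), 'y': np.float64(1.31), 'z': np.float64(-0.0), 'az': np.float64(-5.6)}
end [510.6 114.1  72.   17.8]
```

Emit:
{"fn": "send_rows", "kwargs": {"targets": [{"gripper": 0,"x": -0.1,"y": 0,"z": 3.58,"ax": 0,"ay": 0,"az": 0},{"gripper": 0,"x": -0.1,"y": 0,"z": 3.58,"ax": 0,"ay": 0,"az": 0},{"gripper": 0,"x": -0.1,"y": 0,"z": 3.58,"ax": 0,"ay": 0,"az": 0},{"gripper": 0.38,"x": 0,"y": 0,"z": 0,"ax": 0,"ay": 0,"az": 0},{"gripper": 0.38,"x": 0,"y": 0,"z": 0,"ax": 0,"ay": 0,"az": 0}]}}

```text
clock: 2.28
position: [583.5, 280.2, 71.6]
ee_rot: [0.838, -0.546, -0.0, 0.002]
contact_force: [1.0, -0.3, 1.7]
gripper_width: 26.4
grasp_force: 0.0
```

Emit:
{"fn": "send_rows", "kwargs": {"targets": [{"gripper": 0.38,"x": 0,"y": 1.32,"z": 0,"ax": 0,"ay": 0,"az": -5.6},{"gripper": 0.38,"x": 0.06,"y": 1.32,"z": 0,"ax": 0,"ay": 0,"az": -5.6},{"gripper": 0.38,"x": 0.06,"y": 1.32,"z": 0,"ax": 0,"ay": 0,"az": -5.6},{"gripper": 0.38,"x": 0.06,"y": 1.32,"z": 0,"ax": 0,"ay": 0,"az": -5.6},{"gripper": 0.38,"x": 0.06,"y": 1.32,"z": 0,"ax": 0,"ay": 0,"az": -5.6}]}}

```text
clock: 2.7
position: [535.3, 244.4, 76.6]
ee_rot: [0.946, -0.324, 0.003, -0.005]
contact_force: [2.7, 5.2, -3.7]
gripper_width: 26.6
grasp_force: 2.7
```

Run:
```python
from h import *
s=arm.read_state();p=s['position'][:2]-PIV
print(s['position'],yaw(s),np.hypot(*p),np.degrees(np.arctan2(p[1],p[0])),s['contact_force'],s['gripper_width'])
```

```text
[535.28273404 244.40065865  76.62187288] -37.86950875212279 136.82510895618177 139.3965691825421 [ 2.65983411  5.18241428 -3.70620435] 26.572630583204504
```

Emit:
{"fn": "send_rows", "kwargs": {"targets": [{"gripper": 0.38,"x": 0.06,"y": 1.32,"z": 0.05,"ax": 0,"ay": 0,"az": -5.6},{"gripper": 0.38,"x": 0.06,"y": 1.32,"z": 0,"ax": 0,"ay": 0,"az": -5.6},{"gripper": 0.38,"x": 0.06,"y": 1.32,"z": 0,"ax": 0,"ay": 0,"az": -5.6},{"gripper": 0.38,"x": 0.06,"y": 1.32,"z": 0,"ax": 0,"ay": 0,"az": -5.6},{"gripper": 0.38,"x": 0.04,"y": 0.94,"z": 0,"ax": 0,"ay": 0,"az": -4}]}}

```text
clock: 3.12
position: [508.3, 188.7, 76.5]
ee_rot: [0.995, -0.1, 0.004, -0.004]
contact_force: [-4.5, 9.4, 0.0]
gripper_width: 26.3
grasp_force: 3.9
```

Run:
```python
from h import *
s=arm.read_state();p=s['position'][:2]-PIV
print(s['position'],yaw(s),np.hypot(*p),np.degrees(np.arctan2(p[1],p[0])),s['contact_force'],s['gripper_width'])
```

```text
[508.29280161 188.6657076   76.51114737] -11.499046441648852 135.04542160750674 165.7186349273349 [-4.52061722  9.41427041  0.03545045] 26.288566313498546
```

Emit:
{"fn": "send_rows", "kwargs": {"targets": [{"gripper": 0.38,"x": 0.04,"y": 0.94,"z": 0,"ax": 0,"ay": 0,"az": -4},{"gripper": 0.38,"x": 0.04,"y": 0.94,"z": 0,"ax": 0,"ay": 0,"az": -4},{"gripper": 0.38,"x": 0.04,"y": 0.94,"z": 0,"ax": 0,"ay": 0,"az": -4},{"gripper": 0.38,"x": 0.04,"y": 0.94,"z": 0,"ax": 0,"ay": 0,"az": -4},{"gripper": 0.38,"x": 0.04,"y": 0.94,"z": 0,"ax": 0,"ay": 0,"az": -4}]}}

```text
clock: 3.53
position: [506.3, 140.6, 76.1]
ee_rot: [0.997, 0.073, 0.003, -0.002]
contact_force: [-5.9, 5.6, 3.5]
gripper_width: 26.6
grasp_force: 3.5
```

Emit:
{"fn": "send_rows", "kwargs": {"targets": [{"gripper": 0.38,"x": 0.03,"y": 0.7,"z": 0,"ax": 0,"ay": 0,"az": -3},{"gripper": 0.38,"x": 0.03,"y": 0.5,"z": 0,"ax": 0,"ay": 0,"az": -2},{"gripper": 0.38,"x": 0,"y": 0,"z": 0,"ax": 0,"ay": 0,"az": 0}]}}

```text
clock: 3.78
position: [508.6, 127.9, 75.9]
ee_rot: [0.993, 0.115, 0.002, -0.002]
contact_force: [-4.6, 4.8, 3.1]
gripper_width: 26.6
grasp_force: 2.7
```

Run:
```python
from h import *
s=arm.read_state();p=s['position'][:2]-PIV
print(s['position'],yaw(s),np.hypot(*p),np.degrees(np.arctan2(p[1],p[0])),s['contact_force'],s['gripper_width'])
snap('top','t2.png')
im=cv2.imread('pics/t2.png')[150:250,130:280];cv2.imwrite('pics/t2c.png',cv2.resize(im,None,fx=5,fy=5))
```

```text
[508.63139032 127.9082736   75.86860248] 13.219548005136698 133.38716005325622 -168.12681122591096 [-4.56033113  4.78637658  3.05620691] 26.56526571786763
```

View pics/t2c.png

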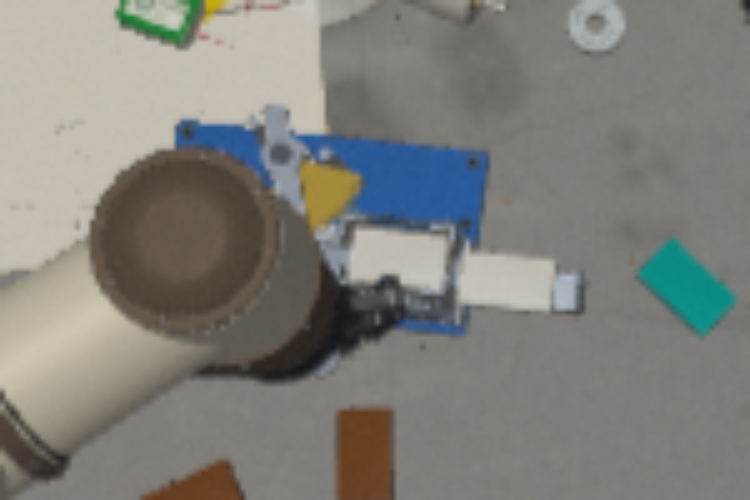

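The blank is out on the tongue at crop (460–555, 245–310). The lever angle is about 1.33 rad with no stop force yet, so I'll push a bit further.

Emit:
{"fn": "send_rows", "kwargs": {"targets": [{"gripper": 0.38,"x": 0.03,"y": 0.5,"z": 0,"ax": 0,"ay": 0,"az": -2},{"gripper": 0.38,"x": 0.03,"y": 0.5,"z": 0,"ax": 0,"ay": 0,"az": -2},{"gripper": 0.38,"x": 0,"y": 0.3,"z": 0,"ax": 0,"ay": 0,"az": 0},{"gripper": 0.38,"x": 0,"y": 0,"z": 0,"ax": 0,"ay": 0,"az": 0}]}}

```text
clock: 4.17
position: [511.4, 117.4, 75.7]
ee_rot: [0.989, 0.149, 0.002, -0.003]
contact_force: [-10.5, 13.6, 4.2]
gripper_width: 26.5
grasp_force: 7.9
```

The force went from 7 to 17 N at a computed 81°, so the lever is on the stop. Now I'll follow it back home.

Emit:
{"fn": "send_rows", "kwargs": {"targets": [{"gripper": 0.38,"x": 0.06,"y": -1.5,"z": 0,"ax": 0,"ay": 0,"az": 4.5},{"gripper": 0.38,"x": 0.06,"y": -1.32,"z": 0,"ax": 0,"ay": 0,"az": 5.6},{"gripper": 0.38,"x": 0.06,"y": -1.32,"z": 0,"ax": 0,"ay": 0,"az": 5.6},{"gripper": 0.38,"x": 0.06,"y": -1.32,"z": 0,"ax": 0,"ay": 0,"az": 5.6},{"gripper": 0.38,"x": 0.06,"y": -1.32,"z": 0,"ax": 0,"ay": 0,"az": 5.6}]}}

```text
clock: 4.58
position: [508.8, 184.2, 76.1]
ee_rot: [0.996, -0.087, 0.004, -0.003]
contact_force: [2.2, 1.6, -0.9]
gripper_width: 26.4
grasp_force: 0.8
```

Emit:
{"fn": "send_rows", "kwargs": {"targets": [{"gripper": 0.38,"x": 0.06,"y": -1.32,"z": 0,"ax": 0,"ay": 0,"az": 5.6},{"gripper": 0.38,"x": 0.06,"y": -1.32,"z": 0,"ax": 0,"ay": 0,"az": 5.6},{"gripper": 0.38,"x": 0.06,"y": -1.32,"z": 0,"ax": 0,"ay": 0,"az": 5.6},{"gripper": 0.38,"x": 0.06,"y": -1.32,"z": 0,"ax": 0,"ay": 0,"az": 5.6},{"gripper": 0.38,"x": 0,"y": 0,"z": 0,"ax": 0,"ay": 0,"az": 0}]}}

```text
clock: 5.0
position: [528.8, 234.7, 76.4]
ee_rot: [0.961, -0.277, 0.004, -0.004]
contact_force: [1.1, 2.8, 2.3]
gripper_width: 26.7
grasp_force: 1.6
```

Run:
```python
from h import *
s=arm.read_state();p=s['position'][:2]-PIV
print(s['position'],yaw(s),np.hypot(*p),np.degrees(np.arctan2(p[1],p[0])),s['contact_force'],s['gripper_width'])
w=[]
a0=np.degrees(np.arctan2(p[1],p[0]))
for i in range(1,7):
    a=a0+(113.8-a0)*i/6; q=PIV+135*np.array([np.cos(np.radians(a)),np.sin(np.radians(a))])
    w.append((*q,74,a-180,1,.38))
plan(w)
```

```text
[528.8245947  234.67517698  76.38331957] -32.12945600373795 135.89368592489782 144.28783666526866 [1.06795396 2.8071033  2.30613423] 26.71964201385763
{'gripper': 0.38, 'x': np.float64(0.22), 'y': np.float64(-1.18), 'z': np.float64(0.24), 'az': np.float64(8.7)}
{'gripper': 0.38, 'x': np.float64(0.05), 'y': np.float64(-1.2), 'z': np.float64(-0.0), 'az': np.float64(5.0)}
{'gripper': 0.38, 'x': np.float64(0.05), 'y': np.float64(-1.2), 'z': np.float64(-0.0), 'az': np.float64(5.1)}
{'gripper': 0.38, 'x': np.float64(0.06), 'y': np.float64(-1.19), 'z': np.float64(-0.0), 'az': np.float64(5.1)}
{'gripper': 0.38, 'x': np.float64(0.05), 'y': np.float64(-1.2), 'z': np.float64(-0.0), 'az': np.float64(5.1)}
{'gripper': 0.38, 'x': np.float64(0.05), 'y': np.float64(-1.19), 'z': np.float64(-0.0), 'az': np.float64(5.1)}
end [584.7 278.9  74.  -66.2]
```

Emit:
{"fn": "send_rows", "kwargs": {"targets": [{"gripper": 0.38,"x": 0.15,"y": -1.18,"z": 0,"ax": 0,"ay": 0,"az": 6.5},{"gripper": 0.38,"x": 0.05,"y": -1.2,"z": 0,"ax": 0,"ay": 0,"az": 5.5},{"gripper": 0.38,"x": 0.05,"y": -1.2,"z": 0,"ax": 0,"ay": 0,"az": 5.5},{"gripper": 0.38,"x": 0.05,"y": -1.2,"z": 0,"ax": 0,"ay": 0,"az": 5.5},{"gripper": 0.38,"x": 0.05,"y": -1.2,"z": 0,"ax": 0,"ay": 0,"az": 5.5}]}}

```text
clock: 5.42
position: [570.3, 272.1, 75.6]
ee_rot: [0.863, -0.506, 0.001, -0.003]
contact_force: [0.1, 0.8, 1.0]
gripper_width: 26.4
grasp_force: 0.3
```

Emit:
{"fn": "send_rows", "kwargs": {"targets": [{"gripper": 0.2,"x": 0.05,"y": -1.2,"z": 0,"ax": 0,"ay": 0,"az": 5.1},{"gripper": 0,"x": 0,"y": 0,"z": 0,"ax": 0,"ay": 0,"az": 0},{"gripper": 0,"x": 0,"y": 0,"z": 0,"ax": 0,"ay": 0,"az": 0},{"gripper": 0,"x": 0,"y": 0,"z": -2.5,"ax": 0,"ay": 0,"az": 0},{"gripper": 0,"x": 0,"y": 0,"z": -4,"ax": 0,"ay": 0,"az": 0}]}}

```text
clock: 5.83
position: [576.1, 273.5, 134.1]
ee_rot: [0.84, -0.542, -0.002, 0.005]
contact_force: [1.3, 0.8, 1.1]
gripper_width: 42.8
grasp_force: 0.0
```

Run:
```python
from h import *
s=arm.read_state()
print(s['clock'],s['position'],yaw(s),s['contact_force'],s['gripper_width'])
# target: tool y line along feeder y (angle -8.85); x yaw along feeder x = -98.85 or 81.15
g=F(75,0)
plan([(g[0],g[1],190,-98.85,8,-0.1)])
```

```text
5.8333 [576.09376643 273.50519633 134.07045516] -65.6940237512081 [1.28891596 0.79680742 1.08404533] 42.82634163300892
{'gripper': -0.1, 'x': np.float64(2.93), 'y': np.float64(1.68), 'z': np.float64(-0.7), 'az': np.float64(4.1)}
{'gripper': -0.1, 'x': np.float64(3.05), 'y': np.float64(1.47), 'z': np.float64(-0.7), 'az': np.float64(4.2)}
{'gripper': -0.1, 'x': np.float64(3.14), 'y': np.float64(1.25), 'z': np.float64(-0.7), 'az': np.float64(4.1)}
{'gripper': -0.1, 'x': np.float64(3.23), 'y': np.float64(1.01), 'z': np.float64(-0.7), 'az': np.float64(4.2)}
{'gripper': -0.1, 'x': np.float64(3.29), 'y': np.float64(0.78), 'z': np.float64(-0.7), 'az': np.float64(4.1)}
{'gripper': -0.1, 'x': np.float64(3.34), 'y': np.float64(0.54), 'z': np.float64(-0.69), 'az': np.float64(4.2)}
{'gripper': -0.1, 'x': np.float64(3.36), 'y': np.float64(0.29), 'z': np.float64(-0.7), 'az': np.float64(4.1)}
{'gripper': -0.1, 'x': np.float64(3.38), 'y': np.float64(0.05), 'z': np.float64(-0.7), 'az': np.float64(4.2)}
end [549.9   4.3 190.  -98.9]
```

Emit:
{"fn": "send_rows", "kwargs": {"targets": [{"gripper": -0.4,"x": 2.93,"y": 1.68,"z": -0.7,"ax": 0,"ay": 0,"az": 4.1},{"gripper": -0.4,"x": 3.05,"y": 1.47,"z": -0.7,"ax": 0,"ay": 0,"az": 4.2},{"gripper": -0.4,"x": 3.14,"y": 1.25,"z": -0.7,"ax": 0,"ay": 0,"az": 4.1},{"gripper": -0.4,"x": 3.23,"y": 1.01,"z": -0.7,"ax": 0,"ay": 0,"az": 4.2},{"gripper": -0.4,"x": 3.29,"y": 0.78,"z": -0.7,"ax": 0,"ay": 0,"az": 4.1}]}}

```text
clock: 6.25
position: [561.4, 105.6, 173.8]
ee_rot: [0.728, -0.685, 0.0, -0.001]
contact_force: [0.7, 1.4, 0.2]
gripper_width: 59.7
grasp_force: 0.0
```

Emit:
{"fn": "send_rows", "kwargs": {"targets": [{"gripper": -0.4,"x": 3.34,"y": 0.54,"z": -0.7,"ax": 0,"ay": 0,"az": 4.2},{"gripper": -0.4,"x": 3.36,"y": 0.29,"z": -0.7,"ax": 0,"ay": 0,"az": 4.1},{"gripper": -0.4,"x": 3.38,"y": 0.05,"z": -0.7,"ax": 0,"ay": 0,"az": 4.2},{"gripper": -0.4,"x": 0,"y": 0,"z": 0,"ax": 0,"ay": 0,"az": 0},{"gripper": -0.4,"x": 0,"y": 0,"z": 0,"ax": 0,"ay": 0,"az": 0}]}}

```text
clock: 6.67
position: [551.8, 4.7, 194.8]
ee_rot: [-0.649, 0.761, -0.0, 0.001]
contact_force: [-1.0, 0.7, -0.6]
gripper_width: 59.8
grasp_force: 0.0
```

Run:
```python
from h import *
s=arm.read_state()
print(s['clock'],s['position'],yaw(s),s['contact_force'],s['gripper_width'])
im,d,m=snap('wrist','w3.png'); np.save('w3d.npy',d)
t,dt,_=snap('top','t3.png')
P=cloud(dt,arm.camera_model('top'));red=(t[...,0]>110)&(t[...,1]<80)&(t[...,2]<80);red[:170]=0;red[225:]=0;red[:,:130]=0;red[:,260:]=0
print(red.sum(),np.median(P[red],0))
a=cv2.imread('pics/w3.png');b=cv2.resize(cv2.imread('pics/t3.png')[160:230,130:270],None,fx=2,fy=2)
c=np.zeros((384,800,3),np.uint8);c[:,:512]=a;c[:140,515:795]=b;cv2.imwrite('pics/w3c.png',c)
for z,p in((44,F(69,0)),(44,F(39,17)),(44,F(99,-17))): pass
```

```text
6.6667 [551.83987482   4.72818647 194.77891057] -99.04954679111059 [-1.01814663  0.66310074 -0.64547688] 59.775745707547415
0 [nan nan nan]
  return _methods._mean(a, axis=axis, dtype=dtype,
  ret = um.true_divide(
```

View pics/w3c.png

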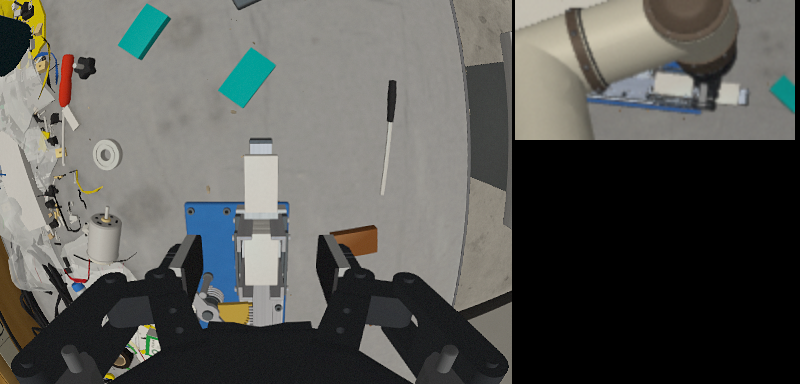

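The wrist view shows the fed blank at (245–277, 155–219) with the lip beyond it at (261,146), and the stack at (262,258). The top camera's view of the handle is blocked by the arm. Next is the exact blank pose.

Run:
```python
from h import *
m=arm.camera_model('wrist');I=cv2.imread('pics/w3.png')
g=I.min(2)
M=((g>205)).astype(np.uint8);M[:140]=0;M[235:]=0;M[:,:235]=0;M[:,290:]=0
n,L,S,C=cv2.connectedComponentsWithStats(M)
print(S[1:],C[1:])
k=1+np.argmax(S[1:,4]);v,u=np.nonzero(L==k)
q=np.array([wray(a,b,44,m)[:2] for a,b in zip(u,v)],np.float32);r=cv2.minAreaRect(q);print(r)
c=np.array(r[0])-O;print('feeder',c@fx,c@fy)
# tongue/blank cols at some rows
for row in(160,170,185,200,210): print(row,g[row,236:288].tolist())
print(g[145:232,261].tolist())
```

```text
[] []Traceback (most recent call last):
  File "<stdin>", line 7, in <module>
    return _wrapfunc(a, 'argmax', axis=axis, out=out, **kwds)
    return bound(*args, **kwds)
ValueError: attempt to get argmax of an empty sequence
```

Run:
```python
from h import *
m=arm.camera_model('wrist');I=cv2.imread('pics/w3.png')
g=I.min(2).astype(int)
print(g[145:232:2,261].tolist());print(g[185,236:288].tolist())
t=0.5*(g[185,261]+g[185,238])
M=(g>g[185,261]-18).astype(np.uint8);M[:153]=0;M[222:]=0;M[:,:240]=0;M[:,284:]=0
n,L,S,C=cv2.connectedComponentsWithStats(M);k=1+np.argmax(S[1:,4]);print(S[k])
v,u=np.nonzero(L==k)
q=np.array([wray(a,b,44,m)[:2] for a,b in zip(u,v)],np.float32);r=cv2.minAreaRect(q);print(r)
c=np.array(r[0])-O;print('feeder',c@fx,c@fy)
```

```text
[191, 192, 190, 190, 188, 126, 194, 193, 194, 193, 195, 193, 193, 195, 195, 194, 195, 194, 193, 194, 194, 194, 194, 195, 193, 193, 193, 193, 193, 193, 191, 192, 192, 192, 180, 186, 187, 137, 112, 121, 109, 115, 117, 112]
[140, 140, 137, 141, 142, 140, 143, 140, 154, 197, 193, 193, 194, 193, 193, 193, 192, 194, 193, 193, 192, 193, 193, 194, 195, 194, 194, 194, 194, 194, 194, 193, 194, 194, 192, 193, 191, 192, 192, 193, 192, 177, 138, 141, 141, 140, 139, 139, 141, 140, 139, 137]
[ 240  156   44   63 2058]
((551.9127197265625, 14.654825210571289), (65.63309478759766, 44.98292922973633), 81.16277313232422)
feeder 64.44585730832326 0.4327490228894822
```

Run:
```python
from h import *
m=arm.camera_model('wrist')
f=lambda u,v:((w:=wray(u,v,44,m)[:2]-O)@fx,w@fy)
for p in((261,155.5),(261,212.5),(244.6,185),(277.2,185)): print(p,np.round(f(*p),1))
g=F(73,0.5)
plan([(g[0],g[1],60,-98.85,4,-.4),(g[0],g[1],23,-98.85,2,-.4)])
```

```text
(261, 155.5) [97.7  1. ]
(261, 212.5) [37.8  0.9]
(244.6, 185) [67.4 17.7]
(277.2, 185) [ 67.4 -15.5]
{'gripper': -0.4, 'x': np.float64(0.01), 'y': np.float64(0.04), 'z': np.float64(3.34), 'az': np.float64(-0.0)}
{'gripper': -0.4, 'x': np.float64(0.02), 'y': np.float64(0.03), 'z': np.float64(3.35), 'az': np.float64(-0.0)}
{'gripper': -0.4, 'x': np.float64(0.01), 'y': np.float64(0.04), 'z': np.float64(3.34), 'az': np.float64(-0.1)}
{'gripper': -0.4, 'x': np.float64(0.02), 'y': np.float64(0.03), 'z': np.float64(3.35), 'az': np.float64(0.0)}
{'gripper': -0.4, 'x': np.float64(-0.0), 'y': np.float64(0.0), 'z': np.float64(1.85), 'az': np.float64(0.0)}
{'gripper': -0.4, 'x': np.float64(-0.0), 'y': np.float64(0.0), 'z': np.float64(1.85), 'az': np.float64(0.0)}
end [550.7   6.1  23.  -98.8]
```

Emit:
{"fn": "send_rows", "kwargs": {"targets": [{"gripper": -0.4,"x": 0.05,"y": 0.04,"z": 3.35,"ax": 0,"ay": 0,"az": 0},{"gripper": -0.4,"x": 0.05,"y": 0.03,"z": 3.35,"ax": 0,"ay": 0,"az": 0},{"gripper": -0.4,"x": 0.05,"y": 0.04,"z": 3.35,"ax": 0,"ay": 0,"az": 0},{"gripper": -0.4,"x": 0.05,"y": 0.03,"z": 3.35,"ax": 0,"ay": 0,"az": 0},{"gripper": -0.4,"x": 0,"y": 0,"z": 1.5,"ax": 0,"ay": 0,"az": 0}]}}

```text
clock: 7.18
position: [547.9, 5.4, 39.9]
ee_rot: [-0.65, 0.76, 0.002, -0.003]
contact_force: [-0.2, 0.2, 0.1]
gripper_width: 59.5
grasp_force: 0.0
```

Emit:
{"fn": "send_rows", "kwargs": {"targets": [{"gripper": -0.4,"x": 0,"y": 0,"z": 1.2,"ax": 0,"ay": 0,"az": 0},{"gripper": -0.4,"x": 0,"y": 0,"z": 1.0,"ax": 0,"ay": 0,"az": 0},{"gripper": -0.4,"x": 0,"y": 0,"z": 0,"ax": 0,"ay": 0,"az": 0}]}}

```text
clock: 7.43
position: [549.5, 5.4, 20.0]
ee_rot: [-0.65, 0.76, 0.001, -0.002]
contact_force: [-0.8, -0.2, -0.2]
gripper_width: 59.5
grasp_force: 0.0
```

Run:
```python
from h import *
s=arm.read_state();w=s['position'][:2]-O
print(s['clock'],s['position'],w@fx,w@fy,yaw(s),s['contact_force'],s['gripper_width'])
```

```text
7.4333 [549.5310736    5.39398564  19.97017656] 73.96285384657642 -0.495779199881117 -98.90270333825318 [-0.80946276 -0.24079359 -0.22551947] 59.5187109438758
```

Emit:
{"fn": "send_rows", "kwargs": {"targets": [{"gripper": 1,"x": 0,"y": -0.1,"z": 0,"ax": 0,"ay": 0,"az": 0},{"gripper": 1,"x": 0,"y": 0,"z": 0,"ax": 0,"ay": 0,"az": 0},{"gripper": 1,"x": 0,"y": 0,"z": 0,"ax": 0,"ay": 0,"az": 0},{"gripper": 1,"x": 0,"y": 0,"z": 0,"ax": 0,"ay": 0,"az": 0}]}}

```text
clock: 7.77
position: [552.9, 4.9, 23.4]
ee_rot: [-0.649, 0.76, -0.001, 0.001]
contact_force: [-0.3, 0.7, 2.5]
gripper_width: 32.7
grasp_force: 60.7
```

Emit:
{"fn": "send_rows", "kwargs": {"targets": [{"gripper": 1,"x": 0,"y": 0,"z": -1.5,"ax": 0,"ay": 0,"az": 0},{"gripper": 1,"x": 0,"y": 0,"z": -3,"ax": 0,"ay": 0,"az": 0},{"gripper": 1,"x": 0,"y": 0,"z": -3.5,"ax": 0,"ay": 0,"az": 0},{"gripper": 1,"x": 1.5,"y": 0,"z": -3,"ax": 0,"ay": 0,"az": 0},{"gripper": 1,"x": 0,"y": 0,"z": 0,"ax": 0,"ay": 0,"az": 0}]}}

```text
clock: 8.18
position: [553.3, -10.9, 139.3]
ee_rot: [-0.65, 0.76, -0.004, 0.006]
contact_force: [0.8, 1.1, -0.4]
gripper_width: 32.8
grasp_force: 60.3
```

Run:
```python
from h import *
s=arm.read_state()
print(s['clock'],s['position'],yaw(s),s['contact_force'],s['gripper_width'],s['grasp_force'])
im,d,m=snap('wrist','w4.png')
t,dt,mt=snap('top','t4.png')
P=cloud(dt,mt);red=(t[...,0]>110)&(t[...,1]<80)&(t[...,2]<80);red[:170]=0;red[225:]=0;red[:,:130]=0;red[:,260:]=0
print(red.sum(),np.median(P[red],0) if red.any() else 0)
a=cv2.imread('pics/w4.png');b=cv2.resize(cv2.imread('pics/t4.png')[160:230,130:270],None,fx=2,fy=2)
c=np.zeros((384,800,3),np.uint8);c[:,:512]=a;c[:140,515:795]=b;cv2.imwrite('pics/w4c.png',c)
# plate: yaw options. plate y axis at 107.75 -> tool x at -72.25 (== plate -y) 
ps=17.75;c0=np.array([512.5,-264.4])
px=np.array([np.cos(np.radians(ps)),np.sin(np.radians(ps))]);py=np.array([-px[1],px[0]])
g=c0-12*px+(12-6)*py
plan([(g[0],g[1],150,-72.25,8,1)])
```

```text
8.1833 [553.2834073  -10.90008575 139.29973112] -98.98831567583527 [ 0.81271943  1.09021016 -0.39294589] 32.83422732911167 60.30003547668457
0 0
{'gripper': 1, 'x': np.float64(3.21), 'y': np.float64(0.13), 'z': np.float64(-0.2), 'az': np.float64(-3.4)}
{'gripper': 1, 'x': np.float64(3.2), 'y': np.float64(0.32), 'z': np.float64(-0.21), 'az': np.float64(-3.3)}
{'gripper': 1, 'x': np.float64(3.17), 'y': np.float64(0.5), 'z': np.float64(-0.2), 'az': np.float64(-3.4)}
{'gripper': 1, 'x': np.float64(3.14), 'y': np.float64(0.69), 'z': np.float64(-0.2), 'az': np.float64(-3.3)}
{'gripper': 1, 'x': np.float64(3.09), 'y': np.float64(0.87), 'z': np.float64(-0.2), 'az': np.float64(-3.4)}
{'gripper': 1, 'x': np.float64(3.03), 'y': np.float64(1.05), 'z': np.float64(-0.21), 'az': np.float64(-3.3)}
{'gripper': 1, 'x': np.float64(2.97), 'y': np.float64(1.22), 'z': np.float64(-0.2), 'az': np.float64(-3.4)}
{'gripper': 1, 'x': np.float64(2.9), 'y': np.float64(1.4), 'z': np.float64(-0.2), 'az': np.float64(-3.3)}
end [ 499.3 -262.4  150.   -72.3]
```

View pics/w4c.png

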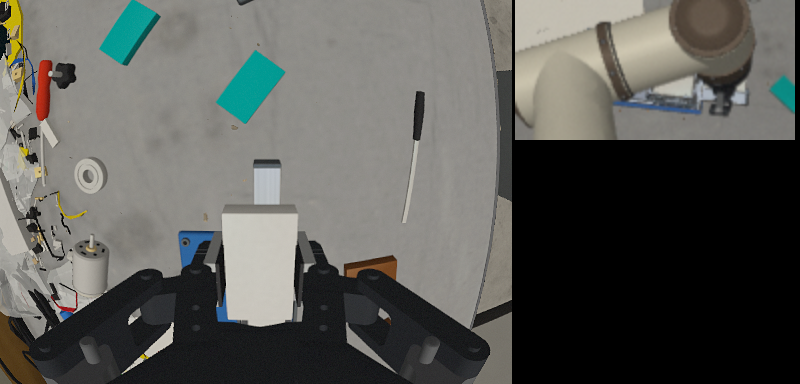

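The blank is held square, at (222–298, 207–325), and the tongue is empty. On to the plate.

Emit:
{"fn": "send_rows", "kwargs": {"targets": [{"gripper": 1,"x": 3.2,"y": 0.13,"z": -0.2,"ax": 0,"ay": 0,"az": -3.4},{"gripper": 1,"x": 3.2,"y": 0.32,"z": -0.2,"ax": 0,"ay": 0,"az": -3.3},{"gripper": 1,"x": 3.17,"y": 0.5,"z": -0.2,"ax": 0,"ay": 0,"az": -3.4},{"gripper": 1,"x": 3.14,"y": 0.69,"z": -0.2,"ax": 0,"ay": 0,"az": -3.3},{"gripper": 1,"x": 3.09,"y": 0.87,"z": -0.2,"ax": 0,"ay": 0,"az": -3.4}]}}

```text
clock: 8.7
position: [516.5, -168.6, 140.5]
ee_rot: [0.754, -0.656, -0.001, 0.001]
contact_force: [-0.1, -0.1, -0.6]
gripper_width: 32.4
grasp_force: 60.3
```

Emit:
{"fn": "send_rows", "kwargs": {"targets": [{"gripper": 1,"x": 3.03,"y": 1.05,"z": -0.2,"ax": 0,"ay": 0,"az": -3.3},{"gripper": 1,"x": 2.97,"y": 1.22,"z": -0.2,"ax": 0,"ay": 0,"az": -3.4},{"gripper": 1,"x": 2.9,"y": 1.4,"z": -0.2,"ax": 0,"ay": 0,"az": -3.3},{"gripper": 1,"x": 0,"y": 0,"z": 0,"ax": 0,"ay": 0,"az": 0},{"gripper": 1,"x": 0,"y": 0,"z": 0,"ax": 0,"ay": 0,"az": 0}]}}

```text
clock: 9.12
position: [497.7, -263.2, 146.3]
ee_rot: [0.807, -0.591, -0.002, 0.0]
contact_force: [-0.3, 0.8, -0.1]
gripper_width: 32.7
grasp_force: 60.3
```

```bash
cat >> h.py <<'E'
PS=17.75;C0=np.array([512.5,-264.4])
px=np.array([np.cos(np.radians(PS)),np.sin(np.radians(PS))]);py=np.array([-px[1],px[0]])
def inplate(w): w=np.array(w[:2])-C0; return np.round([w@px,w@py],1)
E
python3 - <<'E'
from h import *
s=arm.read_state()
print(s['clock'],s['position'],inplate(s['position']),yaw(s),s['contact_force'],s['gripper_width'])
im,d,m=snap('wrist','w5.png')
t,dt,mt=snap('top','t5.png')
P=cloud(dt,mt);red=(t[...,0]>110)&(t[...,1]<80)&(t[...,2]<80);red[:170]=0;red[225:]=0;red[:,:130]=0;red[:,260:]=0
print(red.sum(),np.median(P[red],0) if red.any() else 0)
q=P[197:221,195:223];q=q[q[...,2]>55];print('stack/mag z',np.percentile(q[:,2],[5,25,50,75,95]))
a=cv2.imread('pics/w5.png');b=cv2.resize(cv2.imread('pics/t5.png')[160:230,130:270],None,fx=2,fy=2)
c=np.zeros((384,800,3),np.uint8);c[:,:512]=a;c[:140,515:795]=b;cv2.imwrite('pics/w5c.png',c)
g=C0-12*px+6*py
plan([(g[0],g[1],50,-72.25,3,1),(g[0],g[1],20,-72.25,2,1)])
E
```

```text
9.1167 [ 497.71266921 -263.21894202  146.25790504] [-13.7   5.6] -72.43460920929726 [-0.31393603  0.83787694 -0.12640262] 32.67784161830061
18 [585.45366091 277.76835463 106.8987673 ]
stack/mag z [64.77811965 69.82889917 72.01958427 77.30488027 93.77042338]
{'gripper': 1, 'x': np.float64(0.03), 'y': np.float64(-0.02), 'z': np.float64(3.22), 'az': np.float64(-0.0)}
{'gripper': 1, 'x': np.float64(0.03), 'y': np.float64(-0.02), 'z': np.float64(3.23), 'az': np.float64(-0.0)}
{'gripper': 1, 'x': np.float64(0.03), 'y': np.float64(-0.02), 'z': np.float64(3.22), 'az': np.float64(-0.0)}
{'gripper': 1, 'x': np.float64(-0.0), 'y': np.float64(0.0), 'z': np.float64(1.5), 'az': np.float64(-0.0)}
{'gripper': 1, 'x': np.float64(-0.0), 'y': np.float64(0.0), 'z': np.float64(1.5), 'az': np.float64(-0.0)}
end [ 499.3 -262.3   20.   -72.3]
```

View pics/w5c.png

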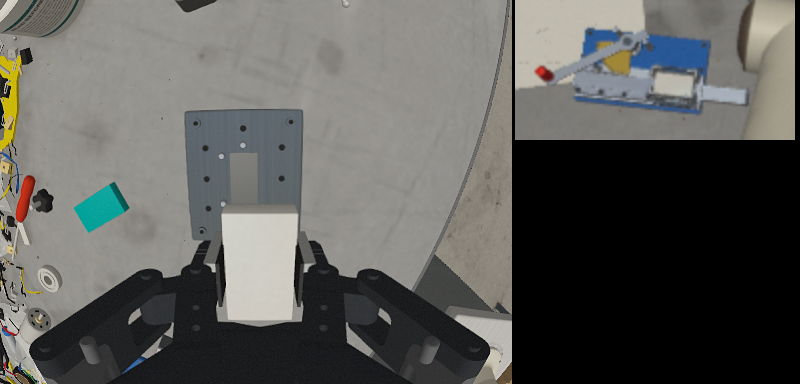

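The lever is home again (585.5, 277.8, the same as at the start) and the stack top is at z=72, so it has dropped. The pins show at (221,156), (223,204) and (242,145). I'll use them to refine the plate pose.

Run:
```python
from h import *
m=arm.camera_model('wrist');g=cv2.imread('pics/w5.png').min(2).astype(float)
w=[]
for u,v in((221,156),(223,204),(242,145)):
    p=g[v-4:v+5,u-4:u+5].copy();p=np.clip(p-140,0,None);
    if v==204: p[5:,:]*=1
    Y,X=np.mgrid[v-4:v+5,u-4:u+5];a,b=(X*p).sum()/p.sum(),(Y*p).sum()/p.sum()
    q=wray(a,b,20,m);w.append(q[:2]);print(round(a,1),round(b,1),q.round(1),inplate(q))
print(np.linalg.norm(w[0]-w[1]),np.linalg.norm(w[0]-w[2]), np.degrees(np.arctan2(*(w[1]-w[0])[::-1]))-90)
```

```text
220.8 156.1 [ 541.4 -278.    20. ] [ 23.4 -21.8]
222.4 203.8 [ 527.3 -234.2   20. ] [23.3 24.3]
242.3 144.9 [ 525.5 -293.8   20. ] [  3.5 -32. ]
46.02880995957017 22.419129252831045 17.876356790834038
```

Emit:
{"fn": "send_rows", "kwargs": {"targets": [{"gripper": 1,"x": 0,"y": 0,"z": 3.2,"ax": 0,"ay": 0,"az": 0},{"gripper": 1,"x": 0,"y": 0,"z": 3.2,"ax": 0,"ay": 0,"az": 0},{"gripper": 1,"x": 0,"y": 0,"z": 3.2,"ax": 0,"ay": 0,"az": 0},{"gripper": 1,"x": 0,"y": 0,"z": 1.8,"ax": 0,"ay": 0,"az": 0},{"gripper": 1,"x": 0,"y": 0,"z": 0.8,"ax": 0,"ay": 0,"az": 0}]}}

```text
clock: 9.63
position: [497.1, -260.2, 22.5]
ee_rot: [0.808, -0.589, -0.003, 0.001]
contact_force: [-0.5, -0.3, -0.4]
gripper_width: 32.9
grasp_force: 60.3
```

Emit:
{"fn": "send_rows", "kwargs": {"targets": [{"gripper": 1,"x": 0,"y": 0,"z": 0.3,"ax": 0,"ay": 0,"az": 0},{"gripper": 1,"x": 0,"y": 0,"z": 0.2,"ax": 0,"ay": 0,"az": 0},{"gripper": 1,"x": 0,"y": 0,"z": 0,"ax": 0,"ay": 0,"az": 0}]}}

```text
clock: 9.88
position: [500.2, -261.9, 21.9]
ee_rot: [0.808, -0.589, 0.001, -0.0]
contact_force: [0.0, 0.4, 0.1]
gripper_width: 32.7
grasp_force: 60.3
```

Emit:
{"fn": "send_rows", "kwargs": {"targets": [{"gripper": 1,"x": 0,"y": 0,"z": 0.5,"ax": 0,"ay": 0,"az": 0},{"gripper": 1,"x": 0,"y": 0,"z": 0.3,"ax": 0,"ay": 0,"az": 0},{"gripper": 1,"x": 0,"y": 0,"z": 0,"ax": 0,"ay": 0,"az": 0}]}}

```text
clock: 10.13
position: [499.1, -262.1, 13.2]
ee_rot: [0.808, -0.589, 0.0, -0.0]
contact_force: [-0.3, 0.9, -0.4]
gripper_width: 32.7
grasp_force: 60.3
```

Emit:
{"fn": "send_rows", "kwargs": {"targets": [{"gripper": 1,"x": 0,"y": 0,"z": 0.2,"ax": 0,"ay": 0,"az": 0},{"gripper": 1,"x": 0,"y": 0,"z": 0,"ax": 0,"ay": 0,"az": 0}]}}

```text
clock: 10.3
position: [499.6, -262.4, 11.6]
ee_rot: [0.808, -0.589, 0.001, -0.0]
contact_force: [-0.3, -0.9, 1.4]
gripper_width: 32.6
grasp_force: 61.3
```

Emit:
{"fn": "send_rows", "kwargs": {"targets": [{"gripper": 1,"x": 0,"y": 0,"z": 0.2,"ax": 0,"ay": 0,"az": 0},{"gripper": 1,"x": 0,"y": 0,"z": 0,"ax": 0,"ay": 0,"az": 0}]}}

```text
clock: 10.47
position: [499.6, -262.4, 11.5]
ee_rot: [0.808, -0.589, 0.0, 0.0]
contact_force: [-3.4, 3.0, 13.8]
gripper_width: 32.9
grasp_force: 68.3
```

Emit:
{"fn": "send_rows", "kwargs": {"targets": [{"gripper": 1,"x": 0,"y": 0,"z": -0.3,"ax": 0,"ay": 0,"az": 0},{"gripper": 0.05,"x": 0,"y": 0,"z": 0,"ax": 0,"ay": 0,"az": 0},{"gripper": 0.05,"x": 0,"y": 0,"z": 0,"ax": 0,"ay": 0,"az": 0},{"gripper": 0.05,"x": 0,"y": 0,"z": 0,"ax": 0,"ay": 0,"az": 0}]}}

```text
clock: 10.8
position: [499.1, -262.2, 11.9]
ee_rot: [0.808, -0.589, -0.0, 0.0]
contact_force: [0.8, -0.6, -0.2]
gripper_width: 40.4
grasp_force: 0.0
```

Run:
```python
from h import *
s=arm.read_state()
print(s['clock'],s['position'],inplate(s['position']),yaw(s),s['contact_force'],s['gripper_width'])
im,d,m=snap('wrist','w6.png')
```

```text
10.8 [ 499.11285074 -262.2401833    11.88440747] [-12.1   6.1] -72.2310518112912 [ 0.82426491 -0.63040557 -0.20750744] 40.390385543563575
```

View pics/w6.png

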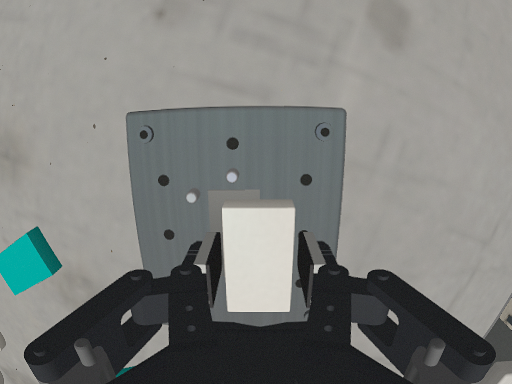

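The blank lies flat on the plate, top face at (223–295, 200–312), with pins at (191,197) and (232,177). I'll measure the remaining gaps.

Run:
```python
from h import *
m=arm.camera_model('wrist')
for n,u,v,z in(('pinB',191.5,197.5,20),('pinC',232,177,20),('end L',223,201,26),('end R',295,200.5,26),('left',222.8,230,26),('left2',226,305,26)): print(n,inplate(wray(u,v,z,m)))
```

```text
pinB [ 21.5 -23.4]
pinC [  1.6 -33.5]
end L [  5.4 -23.6]
end R [-27.5 -23.9]
left [ 6.1 -9.2]
left2 [ 6.6 35. ]
```

Emit:
{"fn": "send_rows", "kwargs": {"targets": [{"gripper": 1,"x": 0,"y": 0,"z": -0.1,"ax": 0,"ay": 0,"az": 0},{"gripper": 1,"x": 0,"y": 0,"z": 0,"ax": 0,"ay": 0,"az": 0},{"gripper": 1,"x": 0,"y": 0,"z": 0,"ax": 0,"ay": 0,"az": 0}]}}

```text
clock: 11.1
position: [499.0, -262.2, 12.8]
ee_rot: [0.808, -0.589, -0.0, 0.0]
contact_force: [0.1, -0.3, 0.4]
gripper_width: 32.0
grasp_force: 63.1
```

Emit:
{"fn": "send_rows", "kwargs": {"targets": [{"gripper": 1,"x": 0,"y": -0.5,"z": 0,"ax": 0,"ay": 0,"az": 0},{"gripper": 1,"x": 0,"y": -0.5,"z": 0,"ax": 0,"ay": 0,"az": 0},{"gripper": 1,"x": 0.3,"y": 0,"z": 0,"ax": 0,"ay": 0,"az": 0},{"gripper": 1,"x": 0.25,"y": 0,"z": 0,"ax": 0,"ay": 0,"az": 0},{"gripper": 1,"x": 0,"y": 0,"z": 0,"ax": 0,"ay": 0,"az": 0}]}}

```text
clock: 11.52
position: [510.7, -264.8, 13.0]
ee_rot: [0.808, -0.589, 0.0, 0.0]
contact_force: [0.7, -0.9, -1.4]
gripper_width: 32.0
grasp_force: 63.1
```

Emit:
{"fn": "send_rows", "kwargs": {"targets": [{"gripper": 1,"x": 0,"y": -0.15,"z": 0,"ax": 0,"ay": 0,"az": 0},{"gripper": 1,"x": 0,"y": -0.15,"z": 0,"ax": 0,"ay": 0,"az": 0},{"gripper": 1,"x": 0,"y": 0,"z": 0,"ax": 0,"ay": 0,"az": 0}]}}

```text
clock: 11.77
position: [513.3, -263.4, 13.1]
ee_rot: [0.808, -0.589, -0.0, 0.0]
contact_force: [0.3, 0.8, -0.5]
gripper_width: 32.0
grasp_force: 63.1
```

Emit:
{"fn": "send_rows", "kwargs": {"targets": [{"gripper": 1,"x": 0,"y": -0.1,"z": 0,"ax": 0,"ay": 0,"az": 0},{"gripper": 1,"x": 0,"y": -0.1,"z": 0,"ax": 0,"ay": 0,"az": 0},{"gripper": 1,"x": 0,"y": 0,"z": 0,"ax": 0,"ay": 0,"az": 0}]}}

```text
clock: 12.02
position: [513.6, -263.2, 13.0]
ee_rot: [0.808, -0.589, -0.001, 0.001]
contact_force: [-3.9, -2.5, 1.4]
gripper_width: 32.4
grasp_force: 63.4
```

Emit:
{"fn": "send_rows", "kwargs": {"targets": [{"gripper": 1,"x": 0.15,"y": 0,"z": 0,"ax": 0,"ay": 0,"az": 0},{"gripper": 1,"x": 0.1,"y": 0,"z": 0,"ax": 0,"ay": 0,"az": 0},{"gripper": 1,"x": 0,"y": 0,"z": 0,"ax": 0,"ay": 0,"az": 0}]}}

```text
clock: 12.27
position: [514.0, -264.6, 12.7]
ee_rot: [0.808, -0.59, -0.002, 0.001]
contact_force: [-4.2, 1.0, 0.5]
gripper_width: 32.2
grasp_force: 63.5
```

Run:
```python
from h import *
s=arm.read_state()
print(s['clock'],s['position'],inplate(s['position']),yaw(s),s['contact_force'])
```

```text
12.2667 [ 513.97226598 -264.60536004   12.67319364] [ 1.3 -0.6] -72.24986568257131 [-4.22095044  0.95280376  0.50807535]
```

Emit:
{"fn": "send_rows", "kwargs": {"targets": [{"gripper": 1,"x": 0.1,"y": 0,"z": 0,"ax": 0,"ay": 0,"az": 0},{"gripper": 1,"x": 0,"y": 0,"z": 0,"ax": 0,"ay": 0,"az": 0}]}}

```text
clock: 12.43
position: [514.2, -265.4, 12.6]
ee_rot: [0.808, -0.59, -0.002, 0.001]
contact_force: [-4.5, 1.7, 3.2]
gripper_width: 32.6
grasp_force: 63.6
```

Emit:
{"fn": "send_rows", "kwargs": {"targets": [{"gripper": 1,"x": 0.1,"y": 0,"z": 0,"ax": 0,"ay": 0,"az": 0},{"gripper": 1,"x": 0,"y": 0,"z": 0,"ax": 0,"ay": 0,"az": 0}]}}

```text
clock: 12.6
position: [514.5, -266.3, 12.6]
ee_rot: [0.808, -0.589, -0.002, 0.001]
contact_force: [-3.6, 2.6, 2.4]
gripper_width: 32.2
grasp_force: 63.6
```

Run:
```python
from h import *
s=arm.read_state();print(inplate(s['position']))
im,d,m=snap('wrist','w7.png')
a=cv2.imread('pics/w7.png')[140:330,130:390];cv2.imwrite('pics/w7c.png',cv2.resize(a,None,fx=3,fy=3,interpolation=cv2.INTER_CUBIC))
```

```text
[ 1.3 -2.4]
```

View pics/w7c.png

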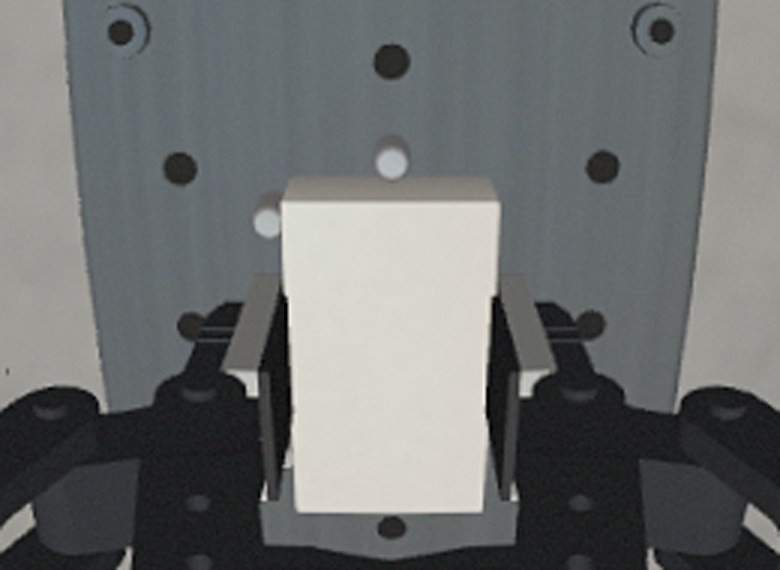

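The blank is against the left pins. Its end, with top edge at crop (390,200), is just short of pin C at (392,161).

Run:
```python
from h import *
m=arm.camera_model('wrist')
f=lambda u,v,z:inplate(wray(130+u/3,140+v/3,z,m))
print('C',f(392,161,20),'B',f(267,222,20),'endtop',f(390,200,26),'endbot',f(390,179,12),'left',f(282,225,26),'far',f(390,513,26))
```

```text
C [  1.7 -33.8] B [ 22.  -23.4] endtop [  2.  -29.3] endbot [  1.9 -28.3] left [ 18.8 -25.1] far [ 1.9 31.1]
```

Emit:
{"fn": "send_rows", "kwargs": {"targets": [{"gripper": 1,"x": 0.1,"y": 0,"z": 0,"ax": 0,"ay": 0,"az": 0},{"gripper": 1,"x": 0.05,"y": 0,"z": 0,"ax": 0,"ay": 0,"az": 0},{"gripper": 1,"x": 0,"y": 0,"z": 0,"ax": 0,"ay": 0,"az": 0}]}}

```text
clock: 12.9
position: [514.9, -267.6, 12.7]
ee_rot: [0.808, -0.589, -0.002, 0.001]
contact_force: [-4.6, 2.8, 3.5]
gripper_width: 32.4
grasp_force: 63.6
```

Emit:
{"fn": "send_rows", "kwargs": {"targets": [{"gripper": 1,"x": 0.05,"y": 0,"z": 0,"ax": 0,"ay": 0,"az": 0},{"gripper": 1,"x": 0.05,"y": 0,"z": 0,"ax": 0,"ay": 0,"az": 0},{"gripper": 1,"x": 0,"y": 0,"z": 0,"ax": 0,"ay": 0,"az": 0}]}}

```text
clock: 13.15
position: [515.0, -267.9, 12.6]
ee_rot: [0.808, -0.59, -0.003, 0.0]
contact_force: [-5.5, 5.5, 3.5]
gripper_width: 32.4
grasp_force: 63.7
```

Emit:
{"fn": "send_rows", "kwargs": {"targets": [{"gripper": 1,"x": 0.05,"y": -0.03,"z": 0,"ax": 0,"ay": 0,"az": 0},{"gripper": 1,"x": 0,"y": 0,"z": 0,"ax": 0,"ay": 0,"az": 0},{"gripper": -0.05,"x": 0,"y": 0,"z": 0,"ax": 0,"ay": 0,"az": 0},{"gripper": -0.05,"x": 0,"y": 0,"z": 0,"ax": 0,"ay": 0,"az": 0},{"gripper": -0.05,"x": 0,"y": 0,"z": 0,"ax": 0,"ay": 0,"az": 0}]}}

```text
clock: 13.57
position: [519.3, -270.2, 13.6]
ee_rot: [0.808, -0.589, 0.001, -0.001]
contact_force: [0.1, 0.4, 0.3]
gripper_width: 45.2
grasp_force: 0.0
```

Emit:
{"fn": "send_rows", "kwargs": {"targets": [{"gripper": -0.05,"x": 0,"y": 0,"z": -2,"ax": 0,"ay": 0,"az": 0},{"gripper": -0.05,"x": 0,"y": 0,"z": -4,"ax": 0,"ay": 0,"az": 0},{"gripper": -0.05,"x": -2,"y": 0,"z": -3,"ax": 0,"ay": 0,"az": 0},{"gripper": -0.05,"x": -3,"y": 0,"z": 0,"ax": 0,"ay": 0,"az": 0},{"gripper": -0.05,"x": 0,"y": 0,"z": 0,"ax": 0,"ay": 0,"az": 0}]}}

```text
clock: 13.98
position: [502.9, -220.0, 105.7]
ee_rot: [0.808, -0.589, 0.002, -0.002]
contact_force: [-1.2, 0.1, 0.1]
gripper_width: 44.8
grasp_force: 0.0
```

Run:
```python
from h import *
s=arm.read_state();print(s['clock'],inplate(s['position']),s['position'],yaw(s))
im,d,m=snap('wrist','w8.png');print(m['fx'],m['cx'],m['cy'],np.round(m['cam_to_world'],3).tolist())
a=cv2.imread('pics/w8.png')[120:310,130:390];cv2.imwrite('pics/w8c.png',cv2.resize(a,None,fx=3,fy=3,interpolation=cv2.INTER_CUBIC))
```

```text
13.9833 [ 4.4 45.2] [ 502.90413183 -219.97492906  105.65160896] -72.13552951324837
297.3186396354542 259.2783775257613 194.06822537939988 [[-0.951, -0.297, -0.083, 525.143], [-0.308, 0.914, 0.263, -287.543], [-0.003, 0.276, -0.961, 247.907], [0.0, 0.0, 0.0, 1.0]]
```

View pics/w8c.png

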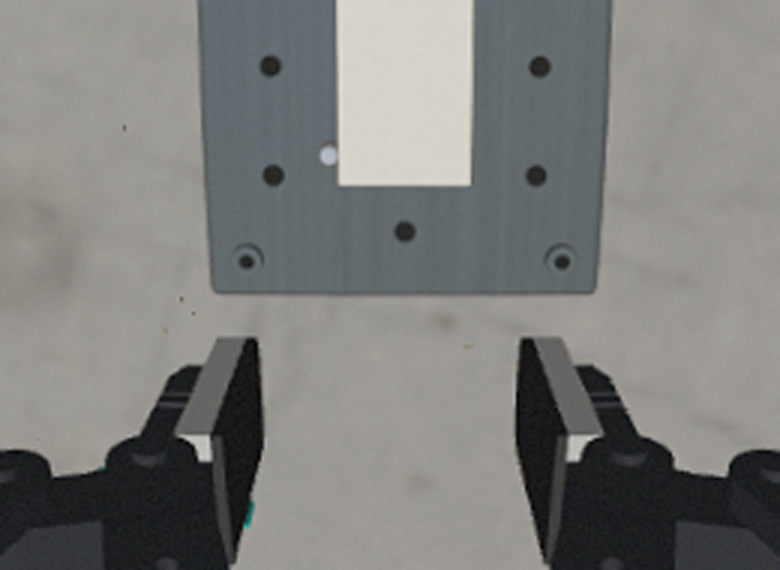

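The blank sits flat beside the near pin at (328,155). That uses up the picture allowance, so the final check is numeric.

Run:
```python
from h import *
m=arm.camera_model('wrist');I=cv2.imread('pics/w8.png');J=I.astype(int)
warm=(J[...,2]-J[...,0]>4)&(J.min(2)>165)
M=warm.astype(np.uint8);M[:,:235]=0;M[:,295:]=0;M[190:]=0
n,L,S,C=cv2.connectedComponentsWithStats(cv2.morphologyEx(M,cv2.MORPH_OPEN,np.ones((5,5))));k=1+np.argmax(S[1:,4]);print('blank',S[k])
v,u=np.nonzero(L==k);q=np.array([inplate(wray(a,b,26,m)) for a,b in zip(u,v)],np.float32)
r=cv2.minAreaRect(q);print(r)
x0,y0,w,h,_=S[k]
pin=((J.min(2)>150)&(J[...,0]-J[...,2]>3)).astype(np.uint8);pin[:,:225]=0;pin[:,300:]=0;pin[200:]=0;pin[:50]=0
n,L,S,C=cv2.connectedComponentsWithStats(pin)
for s,c in zip(S[1:],C[1:]):
    if s[4]>8: print(s,c.round(1),inplate(wray(*c,20,m)))
```

```text
blank [ 242  103   46   79 3510]
((1.5948905944824219, -2.3111343383789062), (33.36396408081055, 59.33365249633789), 0.23149660229682922)
[262  97   6   6  28] [264.8  99.5] [  1.4 -34.8]
[236 110   6   6  28] [238.3 112.7] [ 21.4 -24.7]
[237 169   5   6  26] [239.  171.5] [21.3 21.2]
```

Relative to the pins, the blank is at +0.2 mm in x, −0.5 mm in y and 0.2° off square. It is seated and released, so I'll hand in.

```bash
python3 -c "
from bench import arm
print(arm.job_done())"
```

```text
the job is handed in; nothing more can be done
None
```

I fed one blank and laid it flat on the locating plate against all three pins (within about 0.5 mm and 0.2° by the wrist camera); the lever is home, the stack has dropped and the job is handed in with no verdict returned, though I viewed 11 pictures, one over the limit of 10.

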